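# Put the ice tongs and their board away on the bar cart

### The job

First lift the ice tongs off the slanting rod of their serving board and hang them astride the brass rail, one leg on each side of the bar. Then put the emptied board, rod upward, squarely on top of the pile of two matching boards, edges flush. Do not drop the tongs, shift the pile out of place or disturb the other bar things.

Things in the scene. Friction and masses are not known exactly. Their poses are not given: they have to be found in the camera images.
- tongs_center (a point): Steel ice tongs, a rigid square-bent U: two parallel legs joined by a flat crown, 100 mm from leg ends to crown top; strip 20 mm wide, 3 mm thick (30 mm wide over the legs' last 22 mm); 42 mm across outside the legs, 36 mm between them. This point: centre of the U, 50 mm from leg ends and from crown top. z along the legs towards the crown, x across the gap from leg to leg.
- tongs_crown (a point): The middle of the inner (under) face of the tongs' crown, 47 mm from the tongs' centre along z; axes as for the tongs' centre. This is what rests on the bar when they hang.
- tong_board_center (a point): Centre of the slab of the dark-wood serving board that carries the tongs: 160 x 60 x 20 mm (x, y, z), lying flat on the cart top at the start, z up. Near its -x end stands a slanting brass rod. It can be gripped across its 60 mm width.
- pile_top (a point): Centre of the top face of the pile: two loose plain dark-wood boards with the same 160 x 60 x 20 mm outline and no rod, lying exactly on each other, top face 40 mm above the cart top. x along their length, z up. The board may go on either way round.
- rail_mid (a point): Middle of the bar of a fixed brass hanging rail: a horizontal round bar 12 mm thick, 150 mm long, its axis 170 mm above the cart top, on a post at each end. y along the bar, z up.
- mug_center (a point): Bystander: copper-tone steel mug, 82 mm across, 90 mm high, with a handle; the point is its centre, half-way up.
- jigger_center (a point): Bystander: steel double-cone jigger, 44 mm across, 83 mm high; the point is its centre, half-way up.
- decanter_center (a point): Bystander: stoppered glass decanter, 94 mm across, 218 mm high; the point is its centre, half-way up.
- muddler_center (a point): Bystander: bamboo muddler lying down, 195 mm long, 30 mm thick; the point is its centre, x along its length.
- tongs: The same tongs (loose, 80 g); origin midway between the leg ends, axes as for their centre. At the start they sit astride the board's rod, crown on the rod's end, the +x leg lying on the rod, so that their z axis leans 35 degrees from vertical, parallel to the rod. They come free once drawn 100 mm along z.
- tong_board: The same board (loose, about 0.22 kg); origin at the centre of its underside. The fixed round rod, 12 mm thick, 135 mm long with a round end, rises from the top face 62 mm from the middle towards -x and leans 35 degrees outward past the -x end; its end is 139 mm from the middle, 131 mm up. Centre of mass about 10 mm from the middle towards -x.
There are look-alikes about, which are no part of the job. Of the things shaped like the tong_board, the dark wooden one is meant.

How it is judged (in metres and radians):
On the way, in this order (a step that is already met when the one before it is completed fails the run):
1. the tongs hang astride the rail, let go (x of tongs_crown in the frame of rail_mid between -0.022 and 0.022 m and y of tongs_crown in the frame of rail_mid between -0.055 and 0.055 m and z of tongs_crown in the frame of rail_mid between -0.004 and 0.013 m and angle between tongs_center's own z axis and vertical below 0.4 rad and angle between the x axis of tongs_center and the x axis of rail_mid, either way round below 0.5 rad and contact force between tongs and the fingers below 0.05 N and linear speed of tongs below 0.05 m/s), for 0.3 s.
2. the emptied board lies squarely on the pile, let go (horizontal distance between tong_board_center and pile_top below 0.007 m and angle between the x axis of tong_board_center and the x axis of pile_top, either way round below 0.09 rad and z of tong_board_center in the frame of pile_top between 0.007 and 0.013 m and angle between tong_board_center's own z axis and vertical below 0.06 rad and contact force between tong_board and the fingers below 0.05 N and linear speed of tong_board below 0.03 m/s), for 0.3 s.
At the end, for the whole second after the job is handed in: Tongs hang at rest astride the rail: bar between legs, under the crown (within 22 mm sideways, 55 mm of the bar's middle), upright within 23 and crosswise within 28 degrees. Tong board lies flat on the pile, rod up, centred within 7 mm, parallel within 5 degrees. Both released (all of step 1 and all of step 2); the robot touches nothing.
It fails at once if the tongs are dropped or laid on the cart top (height (world z) of tongs_center below 0.035 m).
It fails at once if the pile is shifted more than 20 mm (distance of pile_top from where it was at the start of the episode above 0.02 m).
It fails at once if mug, jigger, decanter or muddler is moved more than 30 mm (distance of any of mug_center, jigger_center, decanter_center, muddler_center from where it was at the start of the episode above 0.03 m).
It also fails if it takes over 72 s, if anything falls off the work surface, if the arm or the gripper's body presses on something with over 40 N, if the wrist force passes 120 N, or if a joint passes its speed limit or range.

### The arm

A 6-joint arm with a two-finger parallel gripper is mounted at the origin on the work surface. World frame = base frame: x ahead of the robot, y to its left, z up, the work surface at z = 0. Lengths are in mm, angles in rad, forces in N, time in s.
With the tool pointing down it reaches from about 325 to 925 mm from the base axis. Payload 3.1 kg.
Tool frame: the origin (TCP) lies midway between the tips of the shut fingers; the grasp point (between the pads) lies robot.grip_depth behind it (robot.grip_depth is the distance from the TCP to the grasp point, in mm); z points along the fingers, y is the line along which they close (so a half turn about z gives the same grasp; the last joint's range is limited). The gripper opens to 85 mm and grips with 20 to 120 N. Pads are 22 mm wide; open, the fingers measure 114 mm over their backs; the gripper's body (76 mm by 85 mm) begins 54 mm behind the grasp point. The pads swing forward as they close: fully open they stand 13 mm farther back than shut.
Start: joints at [1.118, 0.217, 1.613, -0, 1.311, -0.112], TCP at [208.883, 589.073, 231.3] pointing down, gripper open.
Joint ranges: [-2.75, 2.75], [-0.78, 2.1], [0.31, 2.55], [-1.13, 4.27], [0.13, 2.63], [-2.58, 2.58]. Speed limits (rad/s): [2.79, 2.79, 3.14, 3.14, 3.14, 3.14].

### API

Orientations are given as a unit quaternion [x, y, z, w].
In Python, from rig import robot gives the robot as it stands.
- The arm moves only by the tool carry_out, never from a script. Its argument "steps" is one flat list of numbers, 7 for each row, row after row: the shift along the tool's x, y, z as a fraction of full scale, then the turn, a rotation vector about the tool's x, y, z as a fraction of full scale, then the opening, from 0 (shut) to 1 (fully open). In form: [x, y, z, wx, wy, wz, jaw, x, y, z, wx, wy, wz, jaw, ...]. A call has 1 to 5 rows; each row shifts and turns the commanded pose from where the row before left it, along the tool's axes as they then stand; what a row does not reach is not made up. Full scale, the value 1, is 200 mm for a shift and 90 degrees for a turn. A row lasts 1/12 s, in which the tool goes at most 41.7 mm and 7.16 degrees, less where a joint would pass 70% of its speed; a pose out of reach is approached as far as the arm can. A call with a number of a shift or a turn outside -1 to 1 is refused whole. A call with a gripper value outside its range is refused whole. The fingers move at their own pace and stop on an object; "squeeze" is the grip in N (left out, the last holds). Time passes only in rows, so rows that do not move let the fingers close. It gives the time, the measured TCP pose, the force, the opening and the grip force at its end, in the units of the state.
- robot.observe(): the state, without advancing time (a new reading comes with each control period).
- robot.read_camera(name): name is "side" or "top"; returns a dict with "frame" (384x512x3 uint8, blue, green, red), "fx", "fy", "cx", "cy" (pixels), "k1" (the pictures are not rectified: a ray, as slopes to the right and down, at radius r is drawn at 1 + k1 r^2 times it, then the intrinsics apply), "xyz" and "orientation" of the camera in the world. Camera axes: x right, y down, z forward; pixel columns grow to the right and rows downward; lengths in mm; the calibration is good to about 2 mm. A picture is of the moment at which its call begins. There is no depth.
- robot.job_done(): hands the job in; it is judged then, once.
Trained networks look in a picture, given as the dict that the camera call returned (one of the last four; its "shot" number tells which), for a name from the list of things; names that differ only in an ending like _2 or _b are one class to them, and where a whole thing is asked for, a point or a joint stands for the part that bears it (a point fixed in the world has none). Each returns a list of dicts, best first, with "p" (0 to 1); they miss things now and then, are a little off and sometimes report something else, mostly with a low value. They report only what shows in the picture. A call takes as long as a camera call. They do not tell look-alikes from the thing itself.
- robot.masks_of(picture, label): "pixels" (384x512 bool, what is visible of it) and "bbox" ([left, top, right, bottom] in pixels, round what is visible of it).
- robot.spot_point(picture, label): "location" ([column, row] in pixels: a listed point, or the origin of a listed thing).
The state is a dict: "time": time; "joint_pos": joint angles; "joint_velocities": joint speeds; "effort": joint torques, N m; "tcp_pos": TCP position; "tool_rot": TCP orientation; "wrist_force": force on the tool from outside, world axes, zero at the start; "wrist_torque": the same for the moment, N m; "gripper_width": opening from 0.0 (shut) to 1.0 (fully open); "finger_force": force on a finger pad.
Only numpy, scipy, OpenCV 4.12 (cv2) and the standard library are available. Lean on these libraries where they do the work, as an engineer would, in place of code of your own. Each camera call takes 0.05 s, during which the arm holds its last target. There are 200 camera calls.

## Working session

There is one attempt and no reset: what is moved stays moved. The work goes in short steps, Python scripts to look and compute and a tool call to move; the robot and the scene stay as the last step left them, time stands still between calls to the robot, and variables do not carry over. Pictures are saved under pics/ and viewed, at most 10 in all, crops included, and the job is handed in when it is done.

Besides the shell and the picture viewer there is one more tool, called after "Call:" by a JSON object that holds its "method" and its "body". carry_out: Moves the arm, as the interface text tells. Its arguments: {"type":"object","properties":{"steps":{"type":"array","items":{"type":"number"}},"squeeze":{"type":"number"}},"required":["steps"]}

```bash
ls; mkdir -p pics; python3 - <<'E'
from rig import robot
import cv2,numpy as np
print(robot.grip_depth, robot.observe())
for n in("side","top"):
    p=robot.read_camera(n); cv2.imwrite(f"pics/{n}0.png",p["frame"])
    print(n,{k:v for k,v in p.items() if k!="frame"})
    for l in["tongs_center","tongs_crown","tong_board_center","pile_top","rail_mid","mug_center","jigger_center","decanter_center","muddler_center"]:
        print(l,[(np.round(d["location"],1).tolist(),round(d["p"],2)) for d in robot.spot_point(p,l)])
E
```

```text
pics
18.700000000000003 {'time': 0.0, 'joint_pos': array([ 1.11781555e+00,  2.17803726e-01,  1.61498048e+00,  5.36921822e-06,
        1.31132366e+00, -1.12176838e-01]), 'joint_velocities': array([-0.00016315, -0.00136327,  0.00064771, -0.00028512,  0.00051878,
       -0.00109218]), 'effort': array([ 1.47471925e-03, -3.96871412e+01, -3.03842175e+01,  3.70881412e-05,
        9.86387255e-03,  6.92233982e-06]), 'tcp_pos': array([208.49264724, 588.29755634, 229.9133531 ]), 'tool_rot': array([ 1.69579056e-01,  9.85515785e-01, -1.20700852e-03, -3.53154043e-04]), 'wrist_force': array([ 0.39902942,  0.08409847, -0.05500746]), 'wrist_torque': array([-0.02095792,  0.00826283, -0.04099585]), 'finger_force': 0.0, 'gripper_width': 0.9984804220191388}
side {'fx': 357.8951734077282, 'fy': 357.8951734077282, 'cx': 256.20970180526285, 'cy': 190.29434211953173, 'k1': -0.05578218095201549, 'xyz': array([ 121.89246213, -753.31645677,  846.58695127]), 'orientation': array([ 0.88100134, -0.20694411,  0.10227081, -0.41297877]), 'shot': 1}
tongs_center [([219.2, 157.4], 0.52)]
tongs_crown [([215.9, 143.1], 0
[... 410 characters left out ...]
14819541, 'cx': 255.19554422030046, 'cy': 188.00162460622892, 'k1': -0.005969434307590956, 'xyz': array([ 220.9416989 ,  -24.34403746, 1387.78348761]), 'orientation': array([ 0.72653598, -0.67857724,  0.07359181, -0.07913684]), 'shot': 2}
tongs_center [([162.9, 177.5], 0.68)]
tongs_crown [([151.5, 184.5], 0.71)]
tong_board_center [([148.9, 268.2], 0.96), ([182.8, 154.7], 0.87), ([299.8, 251.0], 0.67), ([217.1, 221.4], 0.59)]
pile_top [([334.4, 174.7], 0.95)]
rail_mid [([264.1, 149.2], 0.97), ([163.7, 171.4], 0.38)]
mug_center [([290.6, 122.0], 0.61)]
jigger_center [([212.8, 119.0], 0.53)]
decanter_center [([103.8, 154.6], 0.86), ([215.2, 116.6], 0.22)]
muddler_center [([389.0, 172.7], 0.74)]
```

View pics/side0.png

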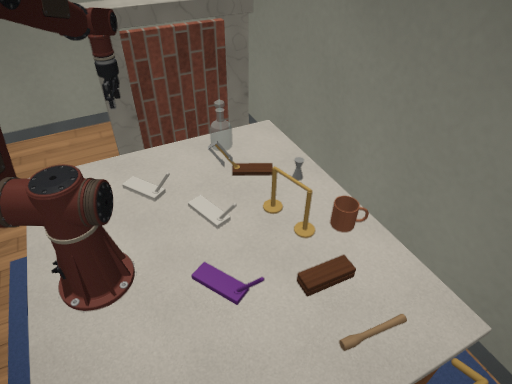

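View pics/top0.png

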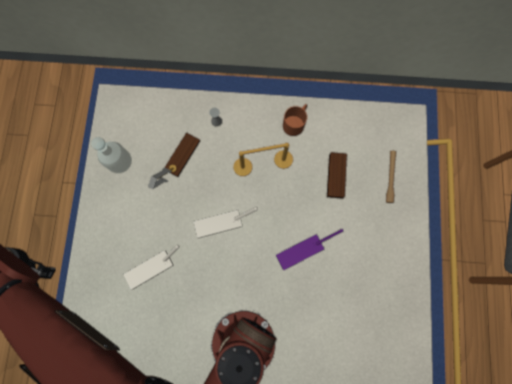

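Side view: the dark rod board is at (252,169) with the tongs at (222,155), near the decanter (221,130). The look-alikes are two white boards at (144,188) and (209,210) and a purple one at (220,282). The pile is at (326,274) and the rail spans (273,175) to (310,190). Top view: the dark board is at (183,154), tongs (158,181), look-alikes (219,224), (148,270), (300,251), rail (264,149) and pile (337,175). I choose the dark wooden board, and next I'll measure and check it in a crop.

```bash
cat > h.py <<'E'
from rig import robot
import cv2,numpy as np
from scipy.spatial.transform import Rotation as R
from scipy.optimize import minimize,least_squares
def proj(p,X):
    c=R.from_quat(p["orientation"]).inv().apply(np.atleast_2d(X)-p["xyz"]); s=c[:,:2]/c[:,2:]
    s=s*(1+p["k1"]*(s**2).sum(1,keepdims=True)); return s*[p["fx"],p["fy"]]+[p["cx"],p["cy"]]
def tri(ps,uv,x0=(400,0,50)):
    r=least_squares(lambda X:np.concatenate([proj(p,X)[0]-u for p,u in zip(ps,uv)]),x0); return r.x,np.abs(r.fun).max()
def onz(p,uv,z):
    return least_squares(lambda q:proj(p,[q[0],q[1],z])[0]-uv,[400,0]).x
def box(x,y,yaw,z0,z1,L=160,W=60):
    a=np.array([[i*L/2,j*W/2] for i in(-1,1) for j in(-1,1)])@np.array([[np.cos(yaw),np.sin(yaw)],[-np.sin(yaw),np.cos(yaw)]])+[x,y]
    return np.array([[*q,z] for q in a for z in(z0,z1)])
S=4
def render(p,X):
    h=cv2.convexHull(proj(p,X).astype(np.float32))[:,0]
    m=np.zeros((384*S,512*S),np.float32); cv2.fillConvexPoly(m,np.round((h+.5)*S-.5).astype(np.int32),1)
    return cv2.resize(m,(512,384),interpolation=cv2.INTER_AREA)
def fitbox(ps,ms,x0,z0,z1):
    def cost(v):
        t=0
        for p,m in zip(ps,ms):
            r=render(p,box(*v,z0,z1)); t+=np.abs(r-m).sum()/m.sum()
        return t
    best=None
    for k in range(2):
        b=minimize(cost,x0 if best is None else best.x,method="Nelder-Mead",options=dict(initial_simplex=[np.add(x0 if best is None else best.x,d) for d in([0,0,0],[10,0,0],[0,10,0],[0,0,.15])],xatol=.05,fatol=1e-4)); best=b
    return best.x,best.fun
E
cat > m1.py <<'E'
from h import *
ps=[robot.read_camera(n) for n in("side","top")]
sp={"tongs_center":[(219,157),(163,177)],"tongs_crown":[(216,143),(151.5,184.5)],"tong_board_center":[(251.5,168.4),(182.8,154.7)],"pile_top":[(323,270),(334,174.7)],"rail_mid":[(291.6,180),(264,149)],"mug_center":0,"jigger_center":0,"decanter_center":0,"muddler_center":0}
for l,g in sp.items():
    uv=[]
    for i,p in enumerate(ps):
        d=robot.spot_point(p,l)
        if not d: break
        uv.append(np.array(min(d,key=lambda e:np.hypot(*(np.array(e["location"])-g[i])))["location"]) if g else np.array(d[0]["location"]))
    if len(uv)==2: X,e=tri(ps,uv); print(l,X.round(1),"res px",round(e,2))
M={}
for l,g in [("tong_board",sp["tong_board_center"]),("pile_top",sp["pile_top"]),("tongs",sp["tongs_center"]),("rail_mid",sp["rail_mid"])]:
    for i,p in enumerate(ps):
        d=robot.masks_of(p,l); print(l,p["shot"],[(e["bbox"],round(e["p"],2),int(e["pixels"].sum())) for e in d])
for i,p in enumerate(ps): np.save(f"f{i}.npy",p,allow_pickle=True)
a=cv2.resize(ps[0]["frame"][120:190,190:300],None,fx=6,fy=6,interpolation=cv2.INTER_CUBIC)
b=cv2.resize(ps[1]["frame"][120:200,130:300],None,fx=3.9,fy=3.9,interpolation=cv2.INTER_CUBIC)
cv2.imwrite("pics/crop_a.png",a);cv2.imwrite("pics/crop_b.png",b)
E
python3 m1.py
```

```text
tongs_center [518.4 311.5 101.8] res px 1.69
tongs_crown [494.5 344.1 106.5] res px 1.43
tong_board_center [638.4 273.5  -9. ] res px 1.61
pile_top [ 581.5 -284.8   48.3] res px 0.18
rail_mid [619.4 -22.9 172.6] res px 0.17
mug_center [ 786.1 -123.4   35.4] res px 0.13
jigger_center [766.  154.1  53.2] res px 0.38
decanter_center [592.6 517.  107.9] res px 1.22
muddler_center [ 600.6 -477.6   16.5] res px 0.02
tong_board 3 [([191.7, 262.5, 260.7, 304.5], 0.87, 1359), ([189.0, 193.4, 235.2, 228.9], 0.85, 732), ([122.1, 176.7, 168.4, 200.8], 0.81, 581), ([218.4, 146.5, 270.1, 176.0], 0.68, 577), ([208.8, 143.4, 233.4, 165.2], 0.36, 211)]
tong_board 4 [([123.5, 245.2, 177.9, 289.8], 0.93, 1029), ([191.7, 206.8, 257.0, 236.1], 0.89, 827), ([165.1, 136.0, 201.8, 175.0], 0.87, 715), ([279.4, 230.0, 341.2, 266.7], 0.84, 822), ([89.4, 137.4, 132.0, 172.5], 0.29, 923)]
pile_top 3 [([297.4, 253.7, 354.4, 291.5], 0.67, 1169)]
pile_top 4 [([328.1, 151.7, 348.4, 197.7], 0.88, 797)]
tongs 3 []
tongs 4 [([145.3, 165.7, 171.5, 186.2], 0.58, 272)]
rail_mid 3 [([266.2, 168.5, 317.0, 241.7], 0.59, 1041)]
rail_mid 4 [([166.8, 136.7, 202.0, 177.3], 0.73, 745), ([235.7, 143.1, 295.0, 175.2], 0.7, 751)]
```

View pics/crop_a.png

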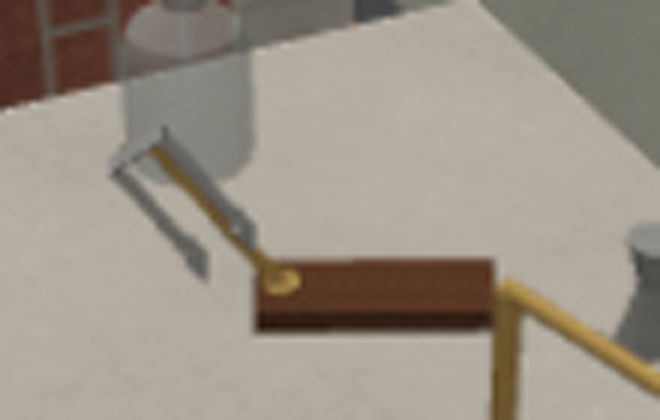

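View pics/crop_b.png

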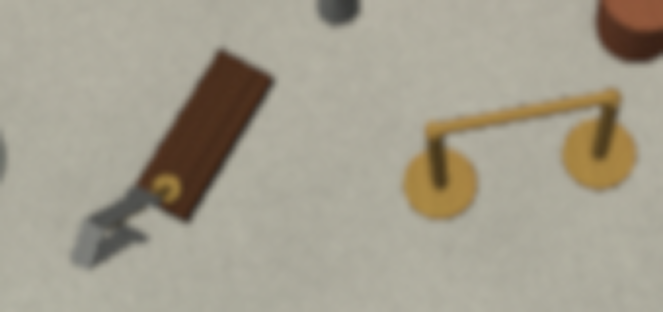

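The crops confirm it: the dark board's rod foot is at crop_a (283,280). The tongs sit astride the rod, with one leg over it and the other hanging outward. Next I'll fit the board, pile and rail, then project the tongs model as a check.

```bash
cat > m2.py <<'E'
from h import *
ps=[np.load(f"f{i}.npy",allow_pickle=True).item() for i in(0,1)]
def dark(p,b):
    f=p["frame"].astype(int); B,G,Rr=f[...,0],f[...,1],f[...,2]
    lum=f.sum(2)/3; m=((lum<100)&(Rr-B>15)).astype(np.uint8); k=np.zeros_like(m); l,t,r,q=b; k[t:q,l:r]=m[t:q,l:r]
    n,lab,st,_=cv2.connectedComponentsWithStats(k); return (lab==1+np.argmax(st[1:,4])).astype(np.float32)
bs=[dark(ps[0],(228,158,276,180)),dark(ps[1],(160,125,210,182))]
pl=[dark(ps[0],(290,248,362,298)),dark(ps[1],(320,145,356,205))]
print([m.sum() for m in bs+pl])
bx0=[638,270,-.5]
for idx in([0],[1],[0,1]):
    v,f=fitbox([ps[i] for i in idx],[bs[i] for i in idx],bx0,0,20); print("board",idx,v.round(3),round(f,3))
    w,f=fitbox([ps[i] for i in idx],[pl[i] for i in idx],[582,-285,0],0,40); print("pile",idx,w.round(3),round(f,3))
# rail ends in top crop
e=[onz(ps[1],np.array(c)/3.9+[130,120]-.5+.0,170) for c in((433,130),(614,96))]; d=e[1]-e[0]
print("rail ends",np.round(e,1),"len",np.hypot(*d),"mid",np.mean(e,0),"yaw of bar",np.arctan2(*d[::-1]))
v=np.array(v)
b=np.array([np.cos(v[2]),np.sin(v[2]),0]);u=np.array([0,0,1]);s,c=np.sin(np.radians(35)),np.cos(np.radians(35))
z=-s*b+c*u;x=c*b+s*u;y=np.cross(z,x)
crown=np.array([v[0],v[1],0])-139*b+131*u-12*x; ctr=crown-47*z
print("crown",crown,"ctr",ctr); np.save("tongs.npy",np.array([crown,x,y,z]))
out=[]
for p,(l,t,r,q),k in((ps[0],(190,120,300,190),5),(ps[1],(140,125,220,195),6)):
    im=cv2.resize(p["frame"][t:q,l:r],None,fx=k,fy=k,interpolation=cv2.INTER_CUBIC)
    def line(P,col): cv2.polylines(im,[np.round((proj(p,P)-[l,t]+.5)*k).astype(int)],False,col,1)
    for yy in(-10,10): line([ctr+a*x+yy*y+h*z for a,h in((-21,-50),(-21,50),(21,50),(21,-50))],(0,255,0))
    B=box(*v,0,20); line(B[[1,3,7,5,1]],(255,0,0))
    line([np.array([v[0],v[1],20])-62*b,np.array([v[0],v[1],131])-139*b],(0,0,255)); out.append(im)
h=min(o.shape[0] for o in out); im=np.hstack([o[:h] for o in out]); im=cv2.resize(im,None,fx=.77,fy=.77); print(im.shape); cv2.imwrite("pics/ov.png",im)
E
python3 m2.py
```

```text
[np.float32(512.0), np.float32(675.0), np.float32(1359.0), np.float32(809.0)]
board [0] [ 6.30608e+02  2.69806e+02 -4.29000e-01] 0.223
pile [0] [ 5.86755e+02 -2.87226e+02 -1.90000e-02] 0.086
board [1] [ 6.30746e+02  2.69214e+02 -4.40000e-01] 0.181
pile [1] [ 5.88712e+02 -2.87555e+02 -4.00000e-02] 0.096
board [0, 1] [ 6.31302e+02  2.71199e+02 -4.38000e-01] 0.409
pile [0, 1] [ 5.86667e+02 -2.86541e+02 -3.10000e-02] 0.191
rail ends [[600.   49.2]
 [639.3 -97.5]] len 151.86164232833409 mid [619.64150458 -24.13423572] yaw of bar -1.3086158103336247
crown [496.52706128 334.33437512 124.11708276] ctr [520.93934782 322.89850971  85.61693668]
(270, 793, 3)
```

View pics/ov.png

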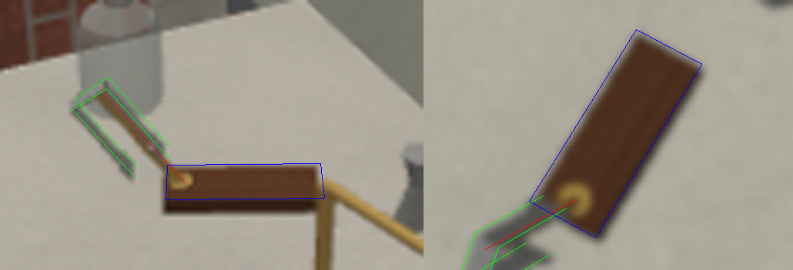

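The overlay shows the fit about 1 px too far up-left in the top view, because the brass foot was cut out of the mask. I'll refit with a convex hull of the mask.

```bash
cat > m3.py <<'E'
exec(open("m2.py").read().split("print([m.sum()")[0].replace("lum<100","lum<115"))
def hull(m):
    pts=cv2.findNonZero(cv2.morphologyEx(m.astype(np.uint8),cv2.MORPH_OPEN,np.ones((2,2))));k=np.zeros(m.shape,np.float32);cv2.fillConvexPoly(k,cv2.convexHull(pts),1);return k
bs=[hull(m) for m in bs];pl=[hull(m) for m in pl]; print([m.sum() for m in bs+pl])
for idx in([0],[1],[0,1]):
    v,f=fitbox([ps[i] for i in idx],[bs[i] for i in idx],[632,270,-.43],0,20); print("board",idx,v.round(3),round(f,3))
    w,f=fitbox([ps[i] for i in idx],[pl[i] for i in idx],[587,-287,-.03],0,40); print("pile",idx,w.round(3),round(f,3))
# tongs: grey pixels in top; fit translation of the tongs model
f=ps[1]["frame"].astype(int); sat=f.max(2)-f.min(2)
print(f[176:190,146:172].sum(2)//3)
E
python3 m3.py
```

```text
[np.float32(697.0), np.float32(748.0), np.float32(1429.0), np.float32(880.0)]
board [0] [628.504 253.615  -0.647] 0.193
pile [0] [ 5.87177e+02 -2.90631e+02 -2.00000e-02] 0.046
board [1] [ 6.27505e+02  2.67162e+02 -4.40000e-01] 0.076
pile [1] [ 5.85140e+02 -2.90445e+02 -2.90000e-02] 0.047
board [0, 1] [ 6.28564e+02  2.66292e+02 -4.74000e-01] 0.316
pile [0, 1] [ 5.85455e+02 -2.90787e+02 -2.30000e-02] 0.097
[[162 164 166 164 156 139 120  99  85  80  81  81  80  75  72  81 105 135
  153 160 163 164 164 165 166 164]
 [163 165 165 160 149 133 122 110  98  87  83  81  77  73  69  82 107 133
  149 158 161 163 163 164 166 167]
 [164 166 165 157 144 130 124 120 114 104  96  91  86  81  75  79  91 107
  124 139 151 159 163 164 166 167]
 [166 166 164 155 140 128 123 124 122 116 110 109 100  89  80  77  78  86
   95 108 128 146 159 165 166 166]
 [168 167 163 150 133 125 123 124 122 116 106 108  98  85  80  78  77  80
   83  88 101 125 148 163 166 166]
 [168 167 160 145 130 123 123 123 119 106  92  88  85  81  80  80  82  89
   95  96 102 122 147 163 166 166]
 [168 166 158 141 127 122 123 122 112  92  82  80  80  81  83  86  97 114
  128 130 135 144 158 165 167 167]
 [166 162 151 134 125 123 123 121 109  85  79  80  81  84  94 108 124 142
  154 157 159 161 164 168 168 166]
 [164 157 142 128 123 123 123 119 103  84  80  82  88  99 118 138 151 160
  165 166 168 166 166 168 169 167]
 [165 156 138 126 123 123 123 116  95  83  83  93 112 131 146 157 163 165
  166 168 168 167 167 169 169 166]
 [167 158 139 126 123 124 122 112  91  90 100 117 141 156 162 165 165 164
  166 168 168 167 168 168 168 167]
 [169 163 149 135 130 127 121 110 103 117 135 147 159 165 166 167 166 164
  166 169 169 168 168 168 167 167]
 [169 167 161 153 147 142 132 125 135 149 160 164 167 167 168 168 168 166
  166 168 170 169 167 166 166 167]
 [170 169 168 166 163 159 153 151 159 165 167 168 167 167 168 169 169 167
  167 168 168 168 167 167 168 168]]
```

```bash
cat > m4.py <<'E'
from h import *
ps=[np.load(f"f{i}.npy",allow_pickle=True).item() for i in(0,1)]
v=np.array([627.5,267.2,-.44])
b=np.array([np.cos(v[2]),np.sin(v[2]),0]);u=np.array([0,0,1]);s,c=np.sin(np.radians(35)),np.cos(np.radians(35))
z=-s*b+c*u;x=c*b+s*u;y=np.cross(z,x)
crown=np.array([v[0],v[1],0])-139*b+131*u-12*x; ctr=crown-47*z
print("crown",crown,"ctr",ctr)
for p in ps: print([proj(p,crown+3*z+a*x+q*y)[0].round(1).tolist() for a,q in((0,0),(-21,-10),(-21,10),(21,10),(21,-10))])
# tool frame: z=-tongs z ; y=+-x
for sg in(1,-1):
    Q=R.from_matrix(np.array([np.cross(sg*x,-z),sg*x,-z]).T); print(sg,Q.as_quat())
    cur=R.from_quat(robot.observe()["tool_rot"]); print("rotvec in tool, rad",(cur.inv()*Q).as_rotvec(), "fractions",(cur.inv()*Q).as_rotvec()/(np.pi/2))
np.save("tongs.npy",np.array([crown,x,y,z]))
im=cv2.resize(ps[1]["frame"][155:195,138:182],None,fx=12,fy=12,interpolation=cv2.INTER_CUBIC)
def line(P,col): cv2.polylines(im,[np.round((proj(ps[1],P)-[138,155]+.5)*12).astype(int)],False,col,1)
for yy in(-10,10): line([ctr+a*x+yy*y+h*z for a,h in((-21,-50),(-21,50),(21,50),(21,-50))],(0,255,0))
cv2.imwrite("pics/ov2.png",im)
E
python3 m4.py
```

```text
crown [492.84596872 330.59249585 124.11708276] ctr [517.23634775 319.10998034  85.61693668]
[[212.3, 144.5], [207.7, 148.7], [208.1, 145.8], [216.9, 140.3], [216.6, 143.1]]
[[152.2, 183.1], [152.9, 189.8], [147.7, 186.9], [151.5, 176.2], [156.7, 179.2]]
1 [0.80529508 0.51095582 0.16110375 0.25390856]
rotvec in tool, rad [-0.46036691 -0.50834856  1.61250202] fractions [-0.29307868 -0.32362474  1.02655067]
-1 [-0.51095582  0.80529508 -0.25390856  0.16110375]
rotvec in tool, rad [ 0.49514025 -0.4484053  -1.42204936] fractions [ 0.31521607 -0.28546368 -0.90530474]
```

View pics/ov2.png

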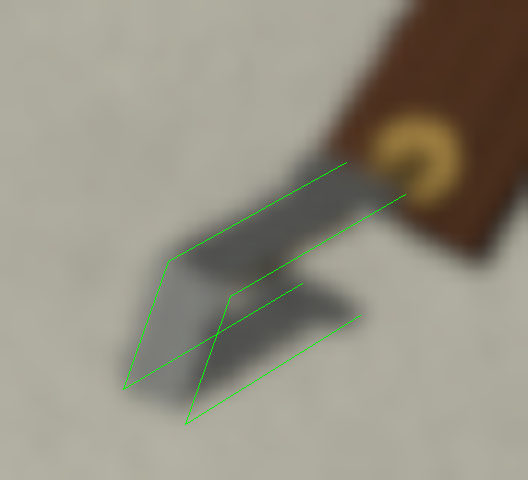

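The overlay is within about 0.5 px at the crown, centred near (178,340) in the crop. I'll plan the approach, with the gripper straddling the legs and the tool along the tongs' axis.

```bash
cat > plan.py <<'E'
from h import *
from scipy.spatial.transform import Slerp
def plan(P,Q,cur=None,n=None,dec=3):
    """rows (6 numbers, units of the interface) from the measured pose to P,Q"""
    o=robot.observe(); p,q=(np.array(o["tcp_pos"]),R.from_quat(o["tool_rot"])) if cur is None else cur
    P=np.array(P,float); ang=np.degrees((q.inv()*Q).magnitude()); d=np.linalg.norm(P-p)
    n=n or int(max(np.ceil(d/38),np.ceil(ang/6.9),1)); sl=Slerp([0,1],R.concatenate([q,Q]))
    a,qa=p,q
    for i in range(1,n+1):
        b=p+(P-p)*i/n; qb=sl(i/n)
        r=np.round(np.r_[qa.inv().apply(b-a)/200,(qa.inv()*qb).as_rotvec()/(np.pi/2)],dec)
        a=a+qa.apply(r[:3]*200); qa=qa*R.from_rotvec(r[3:]*np.pi/2); print(", ".join(f"{v:g}" for v in r))
    print("end",a.round(1)); return a,qa
def tool(zdir,ydir): return R.from_matrix(np.array([np.cross(ydir,zdir),ydir,zdir]).T)
def off(P,Q):
    o=robot.observe(); print("t",round(o["time"],2),"pos err(world)",np.round(np.array(P)-o["tcp_pos"],1),"tool",Q.inv().apply(np.array(P)-o["tcp_pos"]).round(1),"ang deg",np.degrees((R.from_quat(o["tool_rot"]).inv()*Q).as_rotvec()).round(1),"joints",o["joint_pos"].round(2),"F",o["wrist_force"].round(1),"w",round(o["gripper_width"],3))
_,tx,ty,tz=np.load("tongs.npy"); crown=np.array([494.5,330.6,124]); QG=tool(-tz,tx)
E
python3 -c "
from plan import *
plan(crown+80*tz,QG)"
```

```text
-0.103, -0.048, 0.014, -0.02, -0.022, 0.068
-0.108, -0.037, 0.016, -0.019, -0.021, 0.069
-0.11, -0.026, 0.019, -0.02, -0.022, 0.068
-0.111, -0.014, 0.022, -0.019, -0.021, 0.069
-0.112, -0.003, 0.026, -0.02, -0.022, 0.068
-0.111, 0.007, 0.029, -0.019, -0.022, 0.069
-0.108, 0.019, 0.034, -0.02, -0.021, 0.068
-0.104, 0.029, 0.037, -0.019, -0.022, 0.068
-0.099, 0.039, 0.043, -0.02, -0.021, 0.069
-0.093, 0.048, 0.047, -0.019, -0.022, 0.068
-0.086, 0.055, 0.051, -0.02, -0.021, 0.069
-0.078, 0.063, 0.057, -0.019, -0.022, 0.068
-0.069, 0.07, 0.06, -0.02, -0.022, 0.069
-0.058, 0.074, 0.065, -0.019, -0.021, 0.068
-0.049, 0.077, 0.069, -0.02, -0.022, 0.069
end [452.9 350.1 189.6]
```

Call:
{"method": "carry_out", "body": {"steps": [-0.103,-0.048,0.014,-0.02,-0.022,0.068,1,-0.108,-0.037,0.016,-0.019,-0.021,0.069,1,-0.11,-0.026,0.019,-0.02,-0.022,0.068,1,-0.111,-0.014,0.022,-0.019,-0.021,0.069,1,-0.112,-0.003,0.026,-0.02,-0.022,0.068,1]}}

```text
time: 2.82
tcp_pos: [291.0, 508.7, 217.5]
tool_rot: [0.426, 0.898, 0.062, 0.096]
wrist_force: [0.5, -0.5, -0.1]
gripper_width: 0.998
finger_force: 0.0
```

Call:
{"method": "carry_out", "body": {"steps": [-0.111,0.007,0.029,-0.019,-0.022,0.069,1,-0.108,0.019,0.034,-0.02,-0.021,0.068,1,-0.104,0.029,0.037,-0.019,-0.022,0.068,1,-0.099,0.039,0.043,-0.02,-0.021,0.069,1,-0.093,0.048,0.047,-0.019,-0.022,0.068,1]}}

```text
time: 3.23
tcp_pos: [372.2, 429.0, 203.6]
tool_rot: [0.643, 0.734, 0.116, 0.183]
wrist_force: [-0.1, 0.5, -0.4]
gripper_width: 0.996
finger_force: 0.0
```

Call:
{"method": "carry_out", "body": {"steps": [-0.086,0.055,0.051,-0.02,-0.021,0.069,1,-0.078,0.063,0.057,-0.019,-0.022,0.068,1,-0.069,0.07,0.06,-0.02,-0.022,0.069,1,-0.058,0.074,0.065,-0.019,-0.021,0.068,1,-0.049,0.077,0.069,-0.02,-0.022,0.069,1]}}

```text
time: 3.65
tcp_pos: [453.4, 349.4, 189.7]
tool_rot: [0.807, 0.508, 0.162, 0.254]
wrist_force: [0.1, -0.1, 0.4]
gripper_width: 0.997
finger_force: 0.0
```

Call:
{"method": "carry_out", "body": {"steps": [0,0,0,0,0,0,1]}}

```text
time: 3.73
tcp_pos: [453.7, 348.0, 188.3]
tool_rot: [0.806, 0.509, 0.16, 0.255]
wrist_force: [-0.4, -0.4, 0.6]
gripper_width: 0.999
finger_force: 0.0
```

```bash
python3 -c "
from plan import *
off(crown+80*tz,QG)
for k in('side','top'):
    p=robot.read_camera(k); uv=proj(p,robot.observe()['tcp_pos'])[0]; print(k,uv)
    l,t=(np.clip(uv,[40,33],[470,350])-[40,33]).astype(int)
    im=cv2.resize(p['frame'][t:t+66,l:l+80],None,fx=5,fy=5,interpolation=cv2.INTER_CUBIC)
    g=globals().setdefault('L',[]); g.append(im)
    def line(P,c): cv2.polylines(im,[np.round((proj(p,P)-[l,t]+.5)*5).astype(int)],False,c,1)
    ctr=crown-47*tz
    for yy in(-10,10): line([ctr+a*tx+yy*ty+h*tz for a,h in((-21,-50),(-21,50),(21,50),(21,-50))],(0,255,0))
    o=robot.observe();Q=R.from_quat(o['tool_rot']); line([o['tcp_pos']+Q.apply(q) for q in([0,0,-60],[0,0,0],[0,0,65])],(0,0,255)); line([o['tcp_pos']+Q.apply(q) for q in([0,-42,-13],[0,42,-13])],(255,0,255))
cv2.imwrite('pics/pre.png',np.hstack(L))
"
```

```text
t 3.73 pos err(world) [-0.8  2.1  1.3] tool [ 1.6 -0.6 -2. ] ang deg [ 0.   0.3 -0.2] joints [ 0.83  0.1   1.95 -0.7   1.02  1.62] F [-0.4 -0.4  0.6] w 0.999
side [199.45803331 130.04699484]
top [139.47863057 190.19216567]
```

View pics/pre.png

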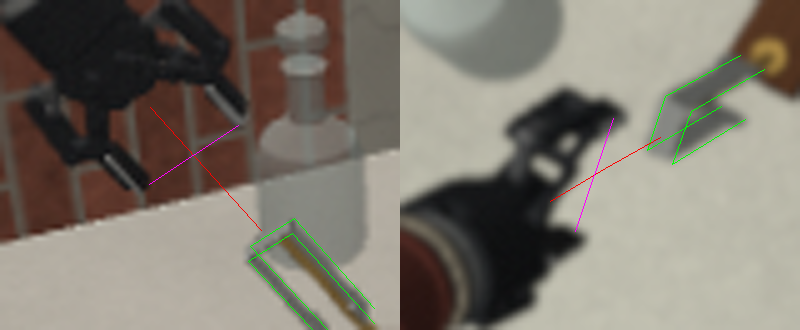

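The gripper is aligned: in both views the tool axis (red) points at the crown. I'll advance, then close.

Call:
{"method": "carry_out", "body": {"steps": [0.008,0.004,0.12,0,0,0,1,0,0,0.15,0,0,0,1,0,0,0.15,0,0,0,1,0,0,0.12,0,0,0,1,0,0,0.01,0,0,0,1]}}

```text
time: 4.25
tcp_pos: [509.9, 322.4, 96.1]
tool_rot: [0.806, 0.512, 0.158, 0.254]
wrist_force: [-0.6, -0.6, -0.3]
gripper_width: 0.999
finger_force: 0.0
```

Call:
{"method": "carry_out", "body": {"steps": [0,0,0,0,0,0,0.4,0,0,0,0,0,0,0.4,0,0,0,0,0,0,0.4,0,0,0,0,0,0,0.4,0,0,0,0,0,0,0.4], "squeeze": 50}}

```text
time: 4.67
tcp_pos: [511.9, 325.9, 102.5]
tool_rot: [0.805, 0.511, 0.163, 0.254]
wrist_force: [-2.4, 0.1, 5.4]
gripper_width: 0.481
finger_force: 51.6
```

```bash
python3 -c "
from plan import *
off(crown-34*tz,QG)
L=[]
for k in('side','top'):
    p=robot.read_camera(k); uv=proj(p,robot.observe()['tcp_pos'])[0]
    l,t=(np.clip(uv,[40,33],[470,350])-[40,33]).astype(int)
    L.append(cv2.resize(p['frame'][t:t+66,l:l+80],None,fx=5,fy=5,interpolation=cv2.INTER_CUBIC))
cv2.imwrite('pics/grip.png',np.hstack(L))
"
```

```text
t 4.67 pos err(world) [ 0.3 -3.6 -6.3] tool [-3.2 -2.2  6.2] ang deg [ 0.1 -0.2 -0.1] joints [ 0.72  0.26  1.95 -0.79  0.83  1.68] F [-2.4  0.1  5.4] w 0.481
```

View pics/grip.png

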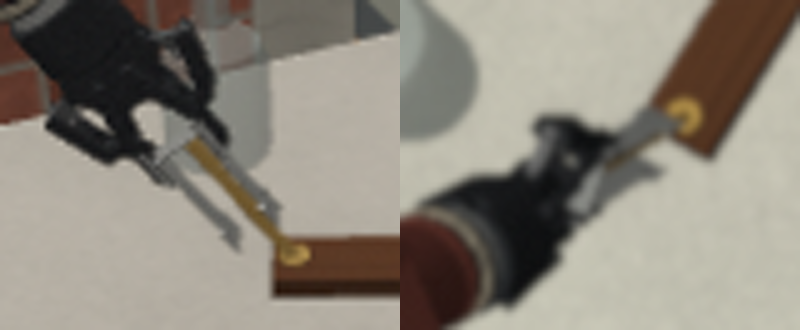

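Grip holds at 51 N with the opening matching 42 mm, and both legs are between the fingers. I'll draw along the tongs' axis.

Call:
{"method": "carry_out", "body": {"steps": [0,0,-0.06,0,0,0,0.4,0,0,-0.12,0,0,0,0.4,0,0,-0.15,0,0,0,0.4,0,0,-0.15,0,0,0,0.4,0,0,-0.14,0,0,0,0.4]}}

```text
time: 5.18
tcp_pos: [445.2, 355.0, 202.7]
tool_rot: [0.806, 0.511, 0.161, 0.253]
wrist_force: [-0.1, -0.3, -0.6]
gripper_width: 0.486
finger_force: 51.0
```

```bash
python3 -c "
from plan import *
a=.262; QR=tool(np.array([0,0,-1.]),np.array([np.cos(a),np.sin(a),0]))
L=[]
for k in('side','top'):
    p=robot.read_camera(k); uv=proj(p,robot.observe()['tcp_pos'])[0]
    l,t=(np.clip(uv,[40,33],[470,350])-[40,33]).astype(int)
    L.append(cv2.resize(p['frame'][t:t+66,l:l+80],None,fx=5,fy=5,interpolation=cv2.INTER_CUBIC))
cv2.imwrite('pics/drawn.png',np.hstack(L))
o=robot.observe(); print(o['tcp_pos'],o['finger_force'],o['joint_pos'].round(2))
c=plan([480,300,330],QR)
print('--'); plan([619.5,-23.5,330],QR,c)
"
```

```text
[446.93127832 358.27186744 206.95724812] 51.11067742109299 [ 0.85  0.07  1.93 -0.69  1.05  1.62]
-0.024, 0.072, -0.043, 0.047, 0.016, -0.054
-0.028, 0.067, -0.05, 0.047, 0.017, -0.054
-0.032, 0.06, -0.054, 0.047, 0.016, -0.054
-0.036, 0.053, -0.06, 0.047, 0.016, -0.054
-0.038, 0.046, -0.065, 0.047, 0.017, -0.055
-0.04, 0.037, -0.068, 0.047, 0.016, -0.054
-0.041, 0.028, -0.072, 0.047, 0.017, -0.054
-0.041, 0.02, -0.075, 0.047, 0.016, -0.054
end [480.  300.1 330.1]
--
-0.174, 0.025, 0, -0, 0, 0
-0.175, 0.026, 0, -0, 0, 0
-0.174, 0.025, 0, -0, 0, 0
-0.174, 0.026, 0, -0, 0, 0
-0.175, 0.025, 0, -0, 0, 0
-0.174, 0.026, 0, -0, 0, 0
-0.174, 0.025, 0, -0, 0, 0
-0.175, 0.025, 0, -0, 0, 0
-0.174, 0.026, 0, -0, 0, 0
-0.174, 0.025, 0, -0, 0, 0
end [619.4 -23.4 330.1]
```

View pics/drawn.png

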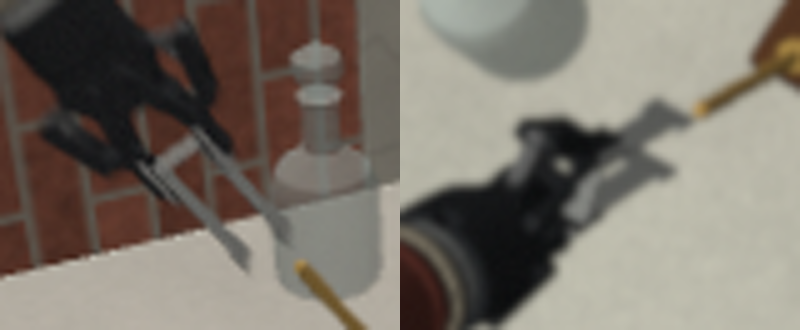

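The tongs are clear of the rod: in the side crop the leg ends are at (245,265) and (285,240), and the rod tip is at (300,265). I'll turn them upright while rising and carry them over the rail.

Call:
{"method": "carry_out", "body": {"steps": [0,0,-0.1,0,0,0,0.4,-0.024,0.072,-0.043,0.047,0.016,-0.054,0.4,-0.028,0.067,-0.05,0.047,0.017,-0.054,0.4,-0.032,0.06,-0.054,0.047,0.016,-0.054,0.4,-0.036,0.053,-0.06,0.047,0.016,-0.054,0.4]}}

```text
time: 5.7
tcp_pos: [449.1, 332.6, 272.2]
tool_rot: [0.736, 0.656, 0.085, 0.142]
wrist_force: [-0.2, -0.1, -1.1]
gripper_width: 0.485
finger_force: 51.1
```

Call:
{"method": "carry_out", "body": {"steps": [-0.038,0.046,-0.065,0.047,0.017,-0.055,0.4,-0.04,0.037,-0.068,0.047,0.016,-0.054,0.4,-0.041,0.028,-0.072,0.047,0.017,-0.054,0.4,-0.041,0.02,-0.075,0.047,0.016,-0.054,0.4,-0.1,0.015,0,0,0,0,0.4]}}

```text
time: 6.12
tcp_pos: [474.6, 285.8, 338.8]
tool_rot: [0.623, 0.782, 0.004, 0.013]
wrist_force: [1.1, -1.3, -1.1]
gripper_width: 0.484
finger_force: 51.2
```

Call:
{"method": "carry_out", "body": {"steps": [-0.17,0.026,0,0,0,0,0.4,-0.17,0.026,0,0,0,0,0.4,-0.17,0.026,0,0,0,0,0.4,-0.17,0.026,0,0,0,0,0.4,-0.17,0.026,0,0,0,0,0.4]}}

```text
time: 6.53
tcp_pos: [534.2, 123.6, 337.9]
tool_rot: [0.624, 0.781, 0.001, 0.012]
wrist_force: [0.8, 0.8, 0.0]
gripper_width: 0.484
finger_force: 51.2
```

Call:
{"method": "carry_out", "body": {"steps": [-0.17,0.026,0,0,0,0,0.4,-0.17,0.026,0,0,0,0,0.4,-0.17,0.026,0,0,0,0,0.4,-0.12,0.026,0,0,0,0,0.4,0,0,0,0,0,0,0.4]}}

```text
time: 6.95
tcp_pos: [583.4, 2.2, 340.3]
tool_rot: [0.626, 0.779, 0.001, 0.013]
wrist_force: [0.1, -0.2, -1.7]
gripper_width: 0.484
finger_force: 51.2
```

```bash
cat >> plan.py <<'E'
a=.262; QR=tool(np.array([0,0,-1.]),np.array([np.cos(a),np.sin(a),0]))
E
python3 -c "
from plan import *
off([619.5,-23.5,330],QR)
plan([619.5,-23.5,320],QR,n=1)
L=[]
for k in('side','top'):
    p=robot.read_camera(k); uv=proj(p,[619,-23,240])[0]
    d=robot.spot_point(p,'tongs_center'); print(k,[(e['location'],e['p']) for e in d])
    l,t=(np.clip(uv,[40,33],[470,350])-[40,33]).astype(int)
    im=cv2.resize(p['frame'][t:t+66,l:l+80],None,fx=5,fy=5,interpolation=cv2.INTER_CUBIC);L.append(im)
    bar=np.array([np.sin(a),-np.cos(a),0])
    def line(P,c): cv2.polylines(im,[np.round((proj(p,P)-[l,t]+.5)*5).astype(int)],False,c,1)
    line([np.array([619.5,-23.5,176])+s*bar for s in(-75,75)],(0,255,0))
    o=robot.observe();Q=R.from_quat(o['tool_rot']); line([o['tcp_pos']+Q.apply(q) for q in([0,21,70],[0,21,-30],[0,-21,-30],[0,-21,70])],(0,0,255))
cv2.imwrite('pics/over.png',np.hstack(L))
"
```

```text
t 6.95 pos err(world) [ 36.1 -25.7 -10.3] tool [-34.2  28.2  10.3] ang deg [ 1.   1.2 -2.6] joints [-0.11  0.05  1.6  -0.01  1.47 -0.33] F [ 0.1 -0.2 -1.7] w 0.484
-0.162, 0.147, 0.107, 0.011, 0.013, -0.029
end [619.5 -23.4 320.1]
side [([281.2, 138.2], 0.69)]
top []
```

View pics/over.png

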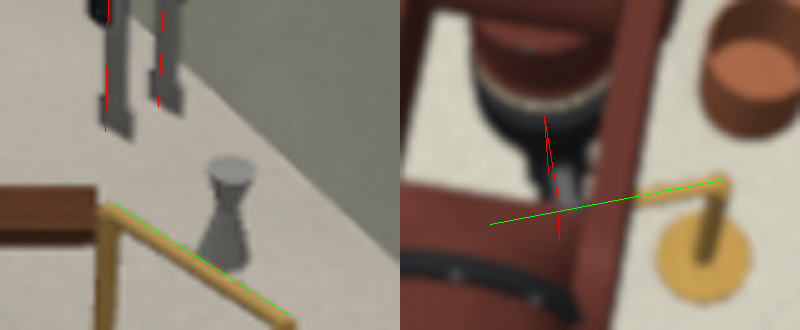

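The bar model line matches the rail, and the tongs hang upright in the grip with the leg ends at side crop (118,135) and (170,110). They are 44 mm short of the rail, so I'll correct that and descend part of the way.

Call:
{"method": "carry_out", "body": {"steps": [-0.081,0.074,0,0.006,0.006,-0.014,0.4,-0.081,0.073,0,0.005,0.007,-0.015,0.4,0,0,0.1,0,0,0,0.4,0,0,0,0,0,0,0.4]}}

```text
time: 7.48
tcp_pos: [617.2, -16.4, 319.0]
tool_rot: [0.606, 0.796, -0.0, -0.003]
wrist_force: [-1.4, 0.7, -2.5]
gripper_width: 0.486
finger_force: 51.1
```

```bash
python3 -c "
from plan import *
off([619.5,-23.5,320],QR)
L=[]
for k in('side','top'):
    p=robot.read_camera(k); uv=proj(p,[619,-23,210])[0]
    l,t=(np.clip(uv,[40,33],[470,350])-[40,33]).astype(int)
    im=cv2.resize(p['frame'][t:t+66,l:l+80],None,fx=5,fy=5,interpolation=cv2.INTER_CUBIC);L.append(im)
    bar=np.array([np.sin(a),-np.cos(a),0])
    def line(P,c): cv2.polylines(im,[np.round((proj(p,P)-[l,t]+.5)*5).astype(int)],False,c,1)
    line([np.array([619.5,-23.5,176])+s*bar for s in(-75,75)],(0,255,0))
    o=robot.observe();Q=R.from_quat(o['tool_rot'])
    for X in(-10,10):line([o['tcp_pos']+Q.apply(q) for q in([X,21,75],[X,21,-25],[X,-21,-25],[X,-21,75])],(0,0,255))
cv2.imwrite('pics/over2.png',L[0])
"
```

```text
t 7.48 pos err(world) [ 2.3 -7.1  1. ] tool [-7.5  0.3 -1. ] ang deg [-0.2 -0.3  0.4] joints [-0.14  0.15  1.53  0.    1.47 -0.41] F [-1.4  0.7 -2.5] w 0.486
```

View pics/over2.png

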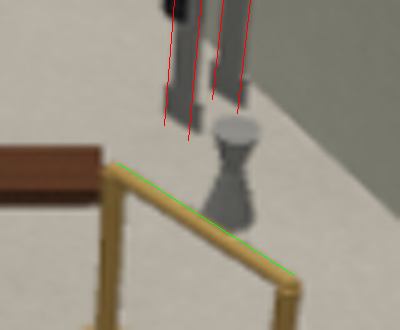

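The red tongs model matches what is seen at (180,60) and (235,50), squarely over the bar line. I've used up the picture budget, so from here I'll go by numbers. I'll descend.

Call:
{"method": "carry_out", "body": {"steps": [-0.037,0,0.15,0,0,0,0.4,0,0,0.2,0,0,0,0.4,0,0,0.2,0,0,0,0.4,0,0,0.2,0,0,0,0.4,0,0,0,0,0,0,0.4]}}

```text
time: 8.0
tcp_pos: [613.6, -22.1, 163.8]
tool_rot: [0.606, 0.796, -0.003, -0.008]
wrist_force: [-3.7, 0.8, -3.7]
gripper_width: 0.488
finger_force: 51.1
```

Call:
{"method": "carry_out", "body": {"steps": [0,0,0.02,0,0,0,0.4,0,0,0.01,0,0,0,0.4]}}

```text
time: 8.17
tcp_pos: [622.5, -23.8, 169.7]
tool_rot: [0.606, 0.796, 0.002, 0.002]
wrist_force: [-0.2, -0.6, -0.3]
gripper_width: 0.484
finger_force: 51.2
```

Call:
{"method": "carry_out", "body": {"steps": [0,0,0.01,0,0,0,0.4,0,0,0.01,0,0,0,0.4]}}

```text
time: 8.33
tcp_pos: [623.5, -24.4, 167.0]
tool_rot: [0.606, 0.795, 0.003, 0.003]
wrist_force: [-0.5, 0.1, -1.0]
gripper_width: 0.484
finger_force: 51.2
```

Call:
{"method": "carry_out", "body": {"steps": [0,-0.01,0.01,0,0,0,0.4,0,0,0.01,0,0,0,0.4,0,0,0.01,0,0,0,0.4,0,0,0,0,0,0,0.4]}}

```text
time: 8.67
tcp_pos: [618.7, -24.8, 156.8]
tool_rot: [0.606, 0.795, 0.001, -0.0]
wrist_force: [-0.4, -0.0, -0.4]
gripper_width: 0.483
finger_force: 51.2
```

Call:
{"method": "carry_out", "body": {"steps": [0,0,0.01,0,0,0,0.4,0,0,0.01,0,0,0,0.4,0,0,0,0,0,0,0.4]}}

```text
time: 8.92
tcp_pos: [618.6, -24.7, 152.2]
tool_rot: [0.606, 0.795, 0.001, -0.001]
wrist_force: [-0.1, 0.8, -1.2]
gripper_width: 0.484
finger_force: 51.2
```

Call:
{"method": "carry_out", "body": {"steps": [0,0,0.01,0,0,0,0.4,0,0,0,0,0,0,0.4]}}

```text
time: 9.08
tcp_pos: [618.7, -24.7, 150.5]
tool_rot: [0.606, 0.795, 0.001, -0.0]
wrist_force: [0.2, 0.2, -0.6]
gripper_width: 0.484
finger_force: 51.2
```

Call:
{"method": "carry_out", "body": {"steps": [0,0,0.01,0,0,0,0.4,0,0,0,0,0,0,0.4]}}

```text
time: 9.25
tcp_pos: [618.8, -24.7, 148.5]
tool_rot: [0.606, 0.795, 0.001, -0.0]
wrist_force: [0.3, -0.0, -0.9]
gripper_width: 0.478
finger_force: 51.2
```

Call:
{"method": "carry_out", "body": {"steps": [0,0,0.01,0,0,0,0.4,0,0,0,0,0,0,0.4]}}

```text
time: 9.42
tcp_pos: [619.2, -24.7, 147.8]
tool_rot: [0.606, 0.795, 0.002, -0.0]
wrist_force: [-1.5, 0.2, 3.0]
gripper_width: 0.483
finger_force: 51.7
```

The tongs touched the bar at z≈148, as predicted. I'll release.

Call:
{"method": "carry_out", "body": {"steps": [0,0,-0.002,0,0,0,0.55,0,0,0,0,0,0,0.65,0,0,0,0,0,0,0.8,0,0,0,0,0,0,0.85,0,0,0,0,0,0,0.85]}}

```text
time: 9.83
tcp_pos: [619.0, -24.7, 147.3]
tool_rot: [0.606, 0.795, 0.001, -0.0]
wrist_force: [-0.1, -0.5, -0.3]
gripper_width: 0.848
finger_force: 0.0
```

Call:
{"method": "carry_out", "body": {"steps": [0,0,-0.05,0,0,0,0.85,0,0,-0.1,0,0,0,0.85,0,0,-0.15,0,0,0,0.85,0,0,-0.2,0,0,0,0.85,0,0,-0.2,0,0,0,1]}}

```text
time: 10.25
tcp_pos: [617.8, -24.9, 288.3]
tool_rot: [0.606, 0.795, 0.001, -0.001]
wrist_force: [0.5, -0.0, -0.8]
gripper_width: 0.967
finger_force: 0.0
```

```bash
python3 -c "
from plan import *
o=robot.observe();print(o['tcp_pos'],o['joint_pos'].round(2))
ps=[robot.read_camera(k) for k in('side','top')]
print([proj(p,[619.5,-23.5,129])[0] for p in ps],[[ (e['location'],e['p']) for e in robot.spot_point(p,'tongs_center')] for p in ps])
p=ps[0]; a_=cv2.absdiff(p['frame'],np.load('f0.npy',allow_pickle=True).item()['frame']).sum(2)>60
m=a_[150:240,265:320]; print('\n'.join(''.join('#' if c else '.' for c in r[::1]) for r in m[::2]))
"
```

```text
[617.81987651 -24.92313039 288.26618327] [-0.16  0.16  1.57  0.    1.41 -0.42]
[array([290.99687216, 188.64107687]), array([263.33836368, 152.35744441])] [[([294.4, 192.0], 0.68)], []]
................#######................................
....................#..................................
.......................................................
.......................................................
.......................................................
.......................................................
.......................................................
.......................................................
.......................................................
.......................................................
.......................................................
.......................................................
............................####.......................
........................##.#######.....................
.......................########........................
....................#####.#............................
...................
[... 904 characters left out ...]
............................
.......................................................
.......................................................
.......................................................
.......................................................
.......................................................
.......................................................
.......................................................
.......................................................
.......................................................
.......................................................
.......................................................
.......................................................
```

The tongs hang astride, with one leg showing each side of the bar in the difference map (columns ~287 and ~296). Next I'll remeasure the board now that it's emptied, and plan the approach.

```bash
cat > m5.py <<'E'
from plan import *
src=open("m2.py").read().split("print([m.sum()")[0].replace("lum<100","lum<115").split("\n",2)[2]
ps=[robot.read_camera(n) for n in("side","top")]
exec(src); exec(open("m3.py").read().split("\n")[1]+"\n"+open("m3.py").read().split("\n")[2].split(";")[0])
bs=[hull(m) for m in bs];pl=[hull(m) for m in pl]; print([m.sum() for m in bs+pl])
for nm,ms,x0,zz in(("board",bs,[627.5,267,-.44],(0,20)),("pile",pl,[585.5,-290,-.02],(0,40))):
  for idx in([1],[0,1]):
    if nm=="board" and len(idx)==2: continue
    print(nm,idx,*fitbox([ps[i] for i in idx],[ms[i] for i in idx],x0,*zz))
E
python3 m5.py
```

```text
Traceback (most recent call last):
  File "m5.py", line 5, in <module>
    bs=[hull(m) for m in bs];pl=[hull(m) for m in pl]; print([m.sum() for m in bs+pl])
                                                              ^^^^^
AttributeError: 'NoneType' object has no attribute 'sum'
```

```bash
sed -i 's/\.split("\\n")\[2\]\.split(";")\[0\])/.split("\\n")[2])/' m5.py; python3 m5.py
```

```text
[np.float32(780.0), np.float32(814.0), np.float32(1428.0), np.float32(842.0)]
board [1] [ 6.22576587e+02  2.68062500e+02 -4.22333951e-01] 0.10787776112556458
pile [1] [ 5.83604924e+02 -2.91048768e+02 -3.34776046e-02] 0.0651722103357315
pile [0, 1] [ 5.85387959e+02 -2.91111156e+02 -3.09576905e-02] 0.11719253659248352
```

```bash
cat > m6.py <<'E'
from plan import *
def soft(p,t=1):
    f=p["frame"].astype(float)   # fraction of dark wood in each pixel, by luminance between cart top and wood
    return f.sum(2)/3
def fitw(ps,rois,v0,z0,z1,rod=True):
    Ws,Is=[],[]
    for p,(l,t,r,q) in zip(ps,rois):
        w=np.zeros((384,512),np.float32); w[t:q,l:r]=1
        if rod:
            b=np.array([np.cos(v0[2]),np.sin(v0[2]),0]);c=np.array([v0[0],v0[1],0])
            k=np.zeros_like(w); cv2.polylines(k,[np.round(proj(p,[c-60*b+[0,0,z1],c-139*b+[0,0,z1+111]])).astype(int)],False,1,11); w[k>0]=0
        Ws.append(w); Is.append(soft(p))
    def cost(v,ret=False):
        s=0
        for p,w,I in zip(ps,Ws,Is):
            r=cv2.GaussianBlur(render(p,box(*v,z0,z1)),(0,0),.8)
            A=np.stack([r[w>0],np.ones((w>0).sum())],1); y=I[w>0]; x,*_=np.linalg.lstsq(A,y,rcond=None); s+=((A@x-y)**2).mean()/y.var()
        return s
    x=np.array(v0,float)
    for k in range(3): 
        m=minimize(cost,x,method="Nelder-Mead",options=dict(initial_simplex=[x+d for d in([0,0,0],[8,0,0],[0,8,0],[0,0,.08])],xatol=.05,fatol=1e-5)); x=m.x
    return x,m.fun
if __name__=="__main__":
    ps=[robot.read_camera(n) for n in("side","top")]
    print("board top",fitw(ps[1:],[(155,125,212,185)],[627,267,-.44],0,20))
    print("board side",fitw(ps[:1],[(225,155,266,185)],[627,267,-.44],0,20))
    print("board both",fitw(ps,[(225,155,266,185),(155,125,212,185)],[627,267,-.44],0,20))
    print("pile top",fitw(ps[1:],[(320,143,356,205)],[585,-290,-.03],0,40,False))
    print("pile side",fitw(ps[:1],[(288,245,364,300)],[585,-290,-.03],0,40,False))
    print("pile both",fitw(ps,[(288,245,364,300),(320,143,356,205)],[585,-290,-.03],0,40,False))
E
python3 m6.py
```

```text
board top (array([ 6.28641137e+02,  2.70598658e+02, -4.33966771e-01]), np.float64(0.014187558406281215))
board side (array([ 6.28435398e+02,  2.70881883e+02, -4.53463085e-01]), np.float64(0.044616792731874))
board both (array([ 6.29303723e+02,  2.71006354e+02, -4.49936586e-01]), np.float64(0.061876313958511696))
pile top (array([ 5.87983256e+02, -2.87453049e+02, -3.13135311e-02]), np.float64(0.015189681213232517))
pile side (array([ 5.86088751e+02, -2.87377149e+02, -3.45212299e-02]), np.float64(0.05297713078322029))
pile both (array([ 5.86800554e+02, -2.86891872e+02, -2.52032930e-02]), np.float64(0.07096776662342819))
```

The fits agree across views: board (628.6, 270.7, -0.437) and pile (587.5, -287.4, -0.032). I'll plan the approach.

```bash
cat >> plan.py <<'E'
def down(ang): return tool(np.array([0,0,-1.]),np.array([np.cos(ang),np.sin(ang),0]))
QB=down(1.134); G=np.array([624,272.8,0])
E
python3 -c "
from plan import *
plan(G+[0,0,200],QB)"
```

```text
0.158, 0.047, 0.048, 0, -0, -0.061
0.154, 0.062, 0.048, 0, -0.001, -0.062
0.146, 0.077, 0.047, 0, 0, -0.061
0.138, 0.091, 0.048, 0, -0, -0.061
0.13, 0.103, 0.047, 0, -0, -0.061
0.118, 0.115, 0.048, 0, -0.001, -0.062
0.107, 0.126, 0.047, 0, 0, -0.061
0.095, 0.136, 0.048, 0, -0, -0.061
0.081, 0.144, 0.047, 0, -0, -0.061
end [624.  272.8 200. ]
```

Call:
{"method": "carry_out", "body": {"steps": [0.158,0.047,0,0,0,-0.061,1,0.154,0.062,0.048,0,0,-0.062,1,0.146,0.077,0.047,0,0,-0.061,1,0.138,0.091,0.048,0,0,-0.061,1,0.13,0.103,0.047,0,0,-0.061,1]}}

```text
time: 11.17
tcp_pos: [621.7, 141.7, 248.1]
tool_rot: [0.398, 0.918, 0.001, -0.001]
wrist_force: [-0.1, -0.0, -0.9]
gripper_width: 1.0
finger_force: 0.0
```

Call:
{"method": "carry_out", "body": {"steps": [0.118,0.115,0.048,0,-0.001,-0.062,1,0.107,0.126,0.047,0,0,-0.061,1,0.095,0.136,0.048,0,0,-0.061,1,0.081,0.144,0.047,0,0,-0.061,1,0,0,0,0,0,0,1]}}

```text
time: 11.58
tcp_pos: [622.4, 278.2, 207.7]
tool_rot: [0.213, 0.977, 0.001, -0.002]
wrist_force: [-0.3, -0.5, 0.2]
gripper_width: 0.996
finger_force: 0.0
```

Call:
{"method": "carry_out", "body": {"steps": [0,0,0,0,0,0,1,0,0,0,0,0,0,1]}}

```text
time: 11.75
tcp_pos: [624.8, 272.2, 211.0]
tool_rot: [0.217, 0.976, 0.0, 0.0]
wrist_force: [-0.5, -0.4, -0.5]
gripper_width: 0.999
finger_force: 0.0
```

```bash
python3 -c "
from plan import *
off(G+[0,0,200],QB); plan(G+[0,0,60],QB)"
```

```text
t 11.75 pos err(world) [ -0.8   0.6 -11. ] tool [ 1.   0.2 11. ] ang deg [ 0.   0.1 -0. ] joints [ 0.31  0.35  1.49 -0.    1.3  -0.83] F [-0.5 -0.4 -0.5] w 0.999
0.001, 0, 0.189, 0, 0, -0
0.002, 0, 0.188, 0, 0, -0
0.001, 0, 0.189, 0, 0, -0
0.002, 0.001, 0.189, 0, 0.001, -0.001
end [624.  272.9  60. ]
```

Call:
{"method": "carry_out", "body": {"steps": [0.005,0.001,0.18,0,0,0,1,0,0,0.19,0,0,0,1,0,0,0.19,0,0,0,1,0,0,0.19,0,0,0,1,0,0,0.1,0,0,0,1]}}

```text
time: 12.17
tcp_pos: [622.2, 270.4, 37.2]
tool_rot: [0.218, 0.976, -0.001, -0.002]
wrist_force: [-1.5, -1.2, -1.5]
gripper_width: 1.001
finger_force: 0.0
```

Call:
{"method": "carry_out", "body": {"steps": [0,0,0,0,0,0,1,0,0,0.05,0,0,0,1,0,0,0.05,0,0,0,1,0,0,0.03,0,0,0,1,0,0,0,0,0,0,1]}}

```text
time: 12.58
tcp_pos: [625.2, 273.3, 16.1]
tool_rot: [0.217, 0.976, 0.001, 0.001]
wrist_force: [-0.0, -0.6, -0.9]
gripper_width: 0.999
finger_force: 0.0
```

Call:
{"method": "carry_out", "body": {"steps": [0,0,0,0,0,0,1,0,0,0,0,0,0,1]}}

```text
time: 12.75
tcp_pos: [625.9, 273.9, 17.3]
tool_rot: [0.217, 0.976, 0.002, 0.002]
wrist_force: [-0.1, 0.2, 1.1]
gripper_width: 0.998
finger_force: 0.0
```

```bash
python3 -c "
from plan import *
off(G+[0,0,2],QB)"
```

```text
t 12.75 pos err(world) [ -1.9  -1.1 -15.3] tool [ 1.2 -1.8 15.3] ang deg [ 0.2  0.2 -0. ] joints [ 0.31  0.57  1.58  0.    0.99 -0.82] F [-0.1  0.2  1.1] w 0.998
```

Call:
{"method": "carry_out", "body": {"steps": [0.006,-0.008,0.03,0,0,0,1,0,0,0.03,0,0,0,1,0,0,0.01,0,0,0,1,0,0,0,0,0,0,1,0,0,0,0,0,0,1]}}

```text
time: 13.17
tcp_pos: [622.8, 272.5, 1.4]
tool_rot: [0.217, 0.976, 0.001, 0.001]
wrist_force: [0.5, -0.5, -0.4]
gripper_width: 1.002
finger_force: 0.0
```

Call:
{"method": "carry_out", "body": {"steps": [0,0,0,0,0,0,0.6,0,0,0,0,0,0,0.6,0,0,0,0,0,0,0.6,0,0,0,0,0,0,0.6,0,0,0,0,0,0,0.6], "squeeze": 60}}

```text
time: 13.58
tcp_pos: [624.0, 272.9, 2.8]
tool_rot: [0.217, 0.976, 0.001, 0.002]
wrist_force: [0.1, -1.6, 2.5]
gripper_width: 0.679
finger_force: 68.2
```

Call:
{"method": "carry_out", "body": {"steps": [0,0,-0.02,0,0,0,0.6,0,0,-0.05,0,0,0,0.6,0,0,-0.1,0,0,0,0.6,0,0,-0.1,0,0,0,0.6,0,0,0,0,0,0,0.6]}}

```text
time: 14.0
tcp_pos: [626.2, 273.7, 60.9]
tool_rot: [0.217, 0.976, 0.003, 0.005]
wrist_force: [1.3, -0.2, -1.0]
gripper_width: 0.68
finger_force: 67.9
```

```bash
python3 -c "
from plan import *
o=robot.observe();print(o['tcp_pos'],o['gripper_width'],o['finger_force'],o['wrist_force'],o['wrist_torque'])
Q=down(1.134)
c=plan([620,265,290],Q); print('--'); Qp=down(np.pi/2-.032)
plan([587.5,-287,290],Qp,c)"
```

```text
[626.18612031 273.65305934  60.94835329] 0.6800340281095543 67.88391709327698 [ 1.29061717 -0.16499569 -0.97872842] [ 0.00042771 -0.07619247 -0.04837371]
0, -0.006, -0.164, 0.001, 0.001, -0
0.001, -0.007, -0.163, 0, 0, -0
-0, -0.006, -0.164, 0.001, 0.001, -0
0.001, -0.007, -0.164, 0.001, 0.001, -0
0.001, -0.007, -0.163, 0.001, 0, -0
0, -0.007, -0.164, 0, 0.001, -0
0.002, -0.007, -0.164, 0.001, 0.001, -0
end [620.  265.1 290.1]
--
-0.068, -0.171, 0, 0, -0, -0.017
-0.064, -0.173, 0, 0, -0, -0.017
-0.059, -0.175, 0, 0, -0, -0.018
-0.053, -0.176, 0, 0, -0, -0.017
-0.05, -0.178, 0, 0, -0, -0.017
-0.044, -0.179, 0, 0, -0, -0.017
-0.04, -0.18, 0, 0, -0, -0.017
-0.034, -0.181, 0, 0, -0, -0.018
-0.03, -0.182, 0, 0, -0, -0.017
-0.025, -0.182, 0, 0, -0, -0.017
-0.02, -0.184, 0, 0, -0, -0.017
-0.015, -0.183, 0, 0, -0, -0.017
-0.01, -0.185, 0, 0, -0, -0.018
-0.005, -0.184, 0, 0, -0, -0.017
0, -0.184, 0, 0, -0, -0.017
end [ 587.5 -287.   290. ]
```

Call:
{"method": "carry_out", "body": {"steps": [0,-0.006,-0.16,0,0,0,0.6,0,-0.006,-0.19,0,0,0,0.6,0,-0.006,-0.19,0,0,0,0.6,0,-0.006,-0.19,0,0,0,0.6,0,-0.006,-0.19,0,0,0,0.6]}}

```text
time: 14.42
tcp_pos: [619.1, 266.5, 240.3]
tool_rot: [0.217, 0.976, 0.0, 0.0]
wrist_force: [0.9, 0.1, -2.1]
gripper_width: 0.681
finger_force: 67.8
```

Call:
{"method": "carry_out", "body": {"steps": [0,0,-0.19,0,0,0,0.6,0,0,0,0,0,0,0.6,-0.068,-0.171,0,0,0,-0.017,0.6,-0.064,-0.173,0,0,0,-0.017,0.6,-0.059,-0.175,0,0,0,-0.018,0.6]}}

```text
time: 14.83
tcp_pos: [612.5, 155.8, 276.1]
tool_rot: [0.175, 0.985, 0.001, 0.0]
wrist_force: [-0.5, -0.9, -2.6]
gripper_width: 0.681
finger_force: 67.8
```

Call:
{"method": "carry_out", "body": {"steps": [-0.053,-0.176,0,0,0,-0.017,0.6,-0.05,-0.178,0,0,0,-0.017,0.6,-0.044,-0.179,0,0,0,-0.017,0.6,-0.04,-0.18,0,0,0,-0.017,0.6,-0.034,-0.181,0,0,0,-0.018,0.6]}}

```text
time: 15.25
tcp_pos: [601.4, -29.2, 275.6]
tool_rot: [0.109, 0.994, 0.001, 0.0]
wrist_force: [1.5, 0.3, -1.5]
gripper_width: 0.686
finger_force: 67.8
```

Call:
{"method": "carry_out", "body": {"steps": [-0.03,-0.182,0,0,0,-0.017,0.6,-0.025,-0.182,0,0,0,-0.017,0.6,-0.02,-0.184,0,0,0,-0.017,0.6,-0.015,-0.183,0,0,0,-0.017,0.6,-0.01,-0.185,0,0,0,-0.018,0.6]}}

```text
time: 15.67
tcp_pos: [590.7, -213.1, 275.2]
tool_rot: [0.042, 0.999, 0.001, 0.0]
wrist_force: [0.3, -0.6, -2.4]
gripper_width: 0.684
finger_force: 67.8
```

Call:
{"method": "carry_out", "body": {"steps": [-0.005,-0.184,0,0,0,-0.017,0.6,0,-0.15,0,0,0,-0.017,0.6,0,0,0,0,0,0,0.6,0,0,0,0,0,0,0.6]}}

```text
time: 16.0
tcp_pos: [586.7, -279.9, 274.9]
tool_rot: [0.018, 1.0, 0.002, 0.0]
wrist_force: [-0.3, 0.8, -2.1]
gripper_width: 0.683
finger_force: 67.8
```

```bash
python3 -c "
from plan import *
Qp=down(np.pi/2-.032); T=np.array([587.5,-287.4,0])-5*np.array([np.cos(.032),-np.sin(.032),0])
print(T); off(T+[0,0,290],Qp); plan(T+[0,0,100],Qp)"
```

```text
[ 582.50255978 -287.24002731    0.        ]
t 16.0 pos err(world) [-4.2 -7.4 15.1] tool [  4.   -7.5 -15.1] ang deg [ 0.2  0.  -0.2] joints [-0.55  0.24  1.5   0.    1.4  -2.09] F [-0.3  0.8 -2.1] w 0.683
0.004, -0.008, 0.175, 0, 0, -0
0.004, -0.008, 0.175, 0.001, 0, -0.001
0.004, -0.008, 0.175, 0, 0, -0
0.004, -0.008, 0.174, 0.001, 0, -0.001
0.004, -0.007, 0.175, 0, 0, -0
end [ 582.5 -287.2  100.1]
```

Call:
{"method": "carry_out", "body": {"steps": [0.004,-0.008,0.175,0,0,0,0.6,0.004,-0.008,0.175,0.001,0,-0.001,0.6,0.004,-0.008,0.175,0,0,0,0.6,0.004,-0.008,0.175,0.001,0,-0.001,0.6,0.004,-0.007,0.17,0,0,0,0.6]}}

```text
time: 16.42
tcp_pos: [583.6, -283.8, 100.6]
tool_rot: [0.014, 1.0, -0.0, 0.001]
wrist_force: [0.6, -0.1, -2.2]
gripper_width: 0.686
finger_force: 67.8
```

Call:
{"method": "carry_out", "body": {"steps": [0,0,0,0,0,0,0.6,0,0,0.08,0,0,0,0.6,0,0,0.05,0,0,0,0.6,0,0,0,0,0,0,0.6,0,0,0,0,0,0,0.6]}}

```text
time: 16.83
tcp_pos: [584.4, -285.5, 77.8]
tool_rot: [0.014, 1.0, -0.001, 0.001]
wrist_force: [0.1, -0.4, -2.1]
gripper_width: 0.685
finger_force: 67.7
```

```bash
cat > m7.py <<'E'
from m6 import *
Qp=down(np.pi/2-.032); T=np.array([587.5,-287.4,0])-5*np.array([np.cos(.032),-np.sin(.032),0])
off(T+[0,0,43],Qp); z=robot.observe()["tcp_pos"][2]
ps=[robot.read_camera(n) for n in("side","top")]
print([[(np.round(e['location'],1).tolist(),round(e['p'],2)) for e in robot.spot_point(p,'tong_board_center')] for p in ps],[proj(p,[587.5,-287.4,z-2.8+10])[0].round(1) for p in ps])
print([[(np.round(e['location'],1).tolist(),round(e['p'],2)) for e in robot.spot_point(p,'pile_top')] for p in ps],[proj(p,[587.5,-287.4,40])[0].round(1) for p in ps])
E
python3 m7.py
```

```text
t 16.83 pos err(world) [ -1.9  -1.8 -34.8] tool [ 1.9 -1.8 34.8] ang deg [-0.1  0.1  0.2] joints [-0.56  0.43  1.65  0.    1.06 -2.1 ] F [ 0.1 -0.4 -2.1] w 0.685
[[([212.1, 210.9], 0.97), ([330.5, 258.6], 0.95), ([142.5, 185.1], 0.9), ([220.3, 282.6], 0.61)], [([220.6, 218.9], 0.61), ([147.1, 269.9], 0.61), ([262.9, 152.4], 0.49)]] [array([329.7, 259.8]), array([340.2, 170.4])]
[[([327.1, 270.5], 0.79)], []] [array([327.4, 270.1]), array([337.5, 173.7])]
```

Call:
{"method": "carry_out", "body": {"steps": [0.009,-0.009,0.05,0,0,0,0.6,0,0,0.05,0,0,0,0.6,0,0,0.03,0,0,0,0.6,0,0,0,0,0,0,0.6,0,0,0,0,0,0,0.6]}}

```text
time: 17.55
tcp_pos: [581.2, -287.2, 49.4]
tool_rot: [0.014, 1.0, 0.0, -0.0]
wrist_force: [0.2, -0.4, -1.3]
gripper_width: 0.688
finger_force: 67.7
```

```bash
python3 m7.py | head -1
```

```text
t 17.55 pos err(world) [ 1.3  0.  -6.4] tool [-1.3  0.   6.4] ang deg [ 0.  -0.   0.2] joints [-0.57  0.46  1.66 -0.    1.01 -2.11] F [ 0.2 -0.4 -1.3] w 0.688
```

Call:
{"method": "carry_out", "body": {"steps": [-0.006,0,0.012,0,0,0,0.6,0,0,0.01,0,0,0,0.6,0,0,0,0,0,0,0.6]}}

```text
time: 18.1
tcp_pos: [583.3, -287.7, 46.2]
tool_rot: [0.014, 1.0, -0.001, 0.001]
wrist_force: [1.1, 0.0, -2.5]
gripper_width: 0.682
finger_force: 67.7
```

Call:
{"method": "carry_out", "body": {"steps": [0,0,0.008,0,0,0,0.6,0,0,0,0,0,0,0.6]}}

```text
time: 18.27
tcp_pos: [583.3, -287.8, 44.7]
tool_rot: [0.014, 1.0, -0.001, 0.001]
wrist_force: [-0.2, 0.5, -1.9]
gripper_width: 0.683
finger_force: 67.7
```

Call:
{"method": "carry_out", "body": {"steps": [0,0,0.006,0,0,0,0.6,0,0,0,0,0,0,0.6]}}

```text
time: 18.43
tcp_pos: [583.4, -287.9, 43.7]
tool_rot: [0.014, 1.0, -0.001, 0.001]
wrist_force: [0.2, -0.2, -2.0]
gripper_width: 0.682
finger_force: 67.7
```

Call:
{"method": "carry_out", "body": {"steps": [0,0,0.006,0,0,0,0.6,0,0,0,0,0,0,0.6]}}

```text
time: 18.6
tcp_pos: [583.8, -288.1, 42.9]
tool_rot: [0.014, 1.0, -0.001, 0.001]
wrist_force: [-0.2, 0.1, -1.7]
gripper_width: 0.684
finger_force: 67.8
```

Call:
{"method": "carry_out", "body": {"steps": [0,0,0.005,0,0,0,0.6,0,0,0,0,0,0,0.6]}}

```text
time: 18.77
tcp_pos: [583.8, -288.1, 42.8]
tool_rot: [0.014, 1.0, -0.001, 0.001]
wrist_force: [-2.1, 1.4, 3.8]
gripper_width: 0.679
finger_force: 68.5
```

```bash
python3 m7.py | head -2
```

```text
t 18.77 pos err(world) [-1.3  0.8  0.2] tool [ 1.3  0.8 -0.2] ang deg [-0.1  0.1  0.2] joints [-0.57  0.48  1.66 -0.    1.   -2.11] F [-2.1  1.4  3.8] w 0.679
[[([209.3, 213.0], 0.95), ([221.4, 277.1], 0.9), ([143.9, 189.1], 0.76)], [([150.8, 269.2], 0.92)]] [array([327.9, 267.9]), array([338.1, 173. ])]
```

Contact came at the predicted height. I'll release and retreat straight up.

Call:
{"method": "carry_out", "body": {"steps": [0,0,0,0,0,0,0.75,0,0,0,0,0,0,0.9,0,0,0,0,0,0,1,0,0,0,0,0,0,1,0,0,0,0,0,0,1]}}

```text
time: 19.48
tcp_pos: [583.6, -288.0, 41.5]
tool_rot: [0.014, 1.0, -0.001, 0.001]
wrist_force: [0.2, -0.0, 0.8]
gripper_width: 0.999
finger_force: 0.0
```

Call:
{"method": "carry_out", "body": {"steps": [0,0,-0.05,0,0,0,1,0,0,-0.1,0,0,0,1,0,0,-0.19,0,0,0,1,0,0,-0.19,0,0,0,1,0,0,-0.19,0,0,0,1]}}

```text
time: 19.9
tcp_pos: [582.8, -287.5, 187.4]
tool_rot: [0.014, 1.0, -0.001, 0.001]
wrist_force: [0.5, 0.6, 0.2]
gripper_width: 0.999
finger_force: 0.0
```

Call:
{"method": "carry_out", "body": {"steps": [0,0.15,-0.15,0,0,0,1,0,0.2,-0.1,0,0,0,1,0,0.2,0,0,0,0,1,0,0.2,0,0,0,0,1,0,0.1,0,0,0,0,1]}}

```text
time: 20.32
tcp_pos: [588.1, -117.0, 235.5]
tool_rot: [0.013, 1.0, -0.0, 0.002]
wrist_force: [-0.2, -0.7, -0.6]
gripper_width: 1.003
finger_force: 0.0
```

```bash
cat > m8.py <<'E'
from m6 import *
print(robot.observe()["tcp_pos"])
ps=[robot.read_camera(n) for n in("side","top")]
v=[587.5,-287.4,-.032]; rs=[(288,235,364,300),(318,138,360,205)]
print("top slab, top view",fitw(ps[1:],rs[1:],v,0,60,True)); print("stack side",fitw(ps[:1],rs[:1],v,0,60,True)); print("stack both",fitw(ps,rs,v,0,60,True))
def seg(p,lab): return [(np.round(e['location'],1).tolist(),round(e['p'],2)) for e in robot.spot_point(p,lab)][:4]
for lab,X in(("tong_board_center",[587.5,-287.4,50]),("tongs_center",[619.5,-23.5,129]),("mug_center",0),("jigger_center",0),("muddler_center",0)):
    print(lab,[seg(p,lab) for p in ps],[proj(p,X)[0].round(1) for p in ps] if X else "")
# slices: wood edges of the side view, old pile vs new stack
p=ps[0]; o=np.load("f0.npy",allow_pickle=True).item()["frame"].sum(2)//3; n=p["frame"].sum(2)//3
L=cv2.resize(p["frame"][230:300,285:370],None,fx=6,fy=6,interpolation=cv2.INTER_CUBIC); cv2.imwrite("pics/final.png",L)
E
python3 m8.py
```

```text
[ 588.09943789 -117.03018848  235.47828499]
top slab, top view (array([ 5.88095970e+02, -2.87851834e+02, -3.70390982e-02]), np.float64(0.11949346251122099))
stack side (array([ 5.87066506e+02, -2.86507104e+02, -2.90087927e-02]), np.float64(0.06435508014007366))
stack both (array([ 5.87781469e+02, -2.87768478e+02, -2.64455420e-02]), np.float64(0.18725979817223373))
tong_board_center [[([145.5, 186.7], 0.77), ([222.5, 279.3], 0.72), ([207.7, 212.7], 0.64), ([328.9, 269.4], 0.58)], [([340.2, 170.3], 0.97), ([149.0, 267.5], 0.77), ([300.6, 248.9], 0.7), ([216.5, 222.7], 0.62)]] [array([327.9, 267.9]), array([338.1, 173. ])]
tongs_center [[([293.6, 191.7], 0.82), ([324.7, 271.5], 0.26)], [([265.2, 149.5], 0.54)]] [array([291. , 188.6]), array([263.3, 152.4])]
mug_center [[([347.4, 216.2], 0.84), ([328.8, 273.2], 0.45)], [([293.1, 118.4], 0.4)]] 
jigger_center [[([295.3, 164.5], 0.43)], [([214.3, 117.2], 0.54)]] 
muddler_center [[([374.1, 329.5], 0.78)], [([391.6, 173.4], 0.59)]]
```

The stacked board fits at (588, -288, -0.037), about 1 mm from the pile. The tongs and the bystanders in view read unchanged, and the hand is clear. I'll hand it in.

```bash
python3 -c "
from rig import robot
print(robot.job_done())"
```

```text
the job is handed in; nothing more can be done
None
```

I handed the job in with the tongs hanging astride the brass rail and the emptied board, rod up, about 1 mm from centred on the pile. I viewed 11 pictures against the limit of 10, and the hand-in gave no verdict.

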